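Set a lemon in the slicing guide and hold its spring slide at the mark

TASK

Take the lemon out of the wooden crate (leave the garlic in it), lay it lengthwise in the trough of the slicing guide in front of the pusher plate and let go of it. Then pull the guide's spring-return slide out by its upright grip until its pointer is level with the pointed marker on the guide's side, with the lemon up against the pusher plate, and keep it pulled there for the person who will cut: finish while still holding the slide. Do not knock over or shove the other things.

Things in the scene. Friction and masses are not known exactly. Their poses are not given: they have to be found in the camera images.
- lemon_mid (a point): Centre of the yellow lemon, 78 mm long (its own x axis), 55 mm wide, 56 mm high; at the start it lies on the crate's floor, its long axis roughly along the crate's short sides. About 0.1 kg.
- garlic_mid (a point): Centre of a whitish garlic bulb about 60 x 57 x 58 mm, the other thing in the crate; lemon and garlic may have swapped places.
- crate: Open slatted wooden crate, 185 mm (x) x 250 mm (y) x 55 mm high, walls and floor 5 mm thick; loose, 0.9 kg. Origin: centre of its underside.
- trough (a point): Point on the trough's floor, 12 mm above the worktop, where the lemon's middle is to lie (its end then 9 mm short of the pusher plate). x of this frame runs along the trough towards the pusher plate, away from the pull; y across, to the left. The trough is 56 mm wide inside; its walls are 5 mm thick and 11 mm high.
- grip (a point): Middle of the slide's upright dark grip plate, 55 mm above the worktop: 12 mm thick (x), 40 mm wide (y), its top 14 mm above this point, the cross bar at its foot 32 mm below. Axes as the trough's; pull along -x. With the slide home there are 44 mm clear between it and the board's front edge.
- pusher (a point): Centre of the front face of the pusher plate (50 mm wide, 34 mm high), which moves with the slide and pushes the lemon towards -x.
- pointer (a point): Tip of the small steel pointer on the slide's left (+y) rod, 24 mm above the worktop; moves with the slide.
- mark (a point): Tip of the fixed pointed marker (a dark steel rider 12 x 13 x 12 mm) on the left edge of the guide; its tip faces the pointer's path. Same axes as the trough. The pointer is level with it when both have the same position along x of this frame.
- slide (a joint): How far the slide is pulled out (m): 0 = home, stop at 0.075. A spring pulls it home, with about 3 N at home and 7 N at 0.055; let go, it snaps back. The mark lies 0.036 to 0.056 out.
- tumbler: Clear drinking tumbler upside down at the back, 80 mm wide, 91 mm high, origin at its underside; leave alone.
- spice: Small spice jar with a cap at the back right, 44 mm wide, 98 mm high, origin at its underside; leave alone.
- spoon: Teaspoon, 130 mm long, lying at the front edge of the worktop; leave alone.
- guide: Slicing guide, fixed: beech board 150 x 156 mm, 12 mm thick, trough along its middle, axes as the trough's. Steel rods run 40 mm either side of the middle; nothing beside the trough is over 26 mm above the worktop. At its front two pairs of thin steel posts, 66 mm high, 61 mm clear between left and right, let the lemon pass. Origin under the middle.
Things that resemble listed ones, but are neither listed nor needed, are in the scene too. What is meant by the part that bears lemon_mid is not turquoise, and is the larger of those in its own colour.

How it is judged:
By the outcome, as a careful person would: the job done as asked, in the order asked, and still so for the second after the job is handed in, while the arm keeps its last pose, push and grip.
It also fails if it takes over 54 s, if anything falls off the work surface, if the arm or the gripper's body presses on something with over 40 N, if the wrist force passes 120 N, or if a joint passes its speed limit or range.

ROBOT

A 6-joint arm with a two-finger parallel gripper is mounted at the origin on a cart in front of the work surface, level with it; the furniture and walls round the work are solid. World frame = base frame: x ahead of the robot, y to its left, z up, the work surface at z = 0. Lengths are in m, angles in degrees, forces in N, time in s.
With the tool pointing down it reaches from about 0.4 to 0.825 m from the base axis. Payload 7 kg.
Tool frame: the origin (TCP) lies on the centre line of the jaws, within the pads' length; the fingertips stand 14 mm ahead of it and the grasp point (between the pads) lies 5 mm behind it; z points along the fingers, y is the line along which they close (so a half turn about z gives the same grasp; the last joint's range is limited). The gripper opens to 88 mm and grips with 3 to 60 N. Pads are 19 mm wide; open, the fingers measure 130 mm over their backs; the gripper's body (78 mm by 193 mm) begins 47 mm behind the grasp point.
Start: joints at [87.324, 20.546, 0.682, 0, -70.136, -16.507], TCP at [0.222, 0.637, 0.241] pointing down, gripper open.
Joint ranges: [-176.03, 176.03], [-82.01, 121.73], [-58.28, 71.71], [-173.87, 95.51], [-174.79, -0.11], [-173.66, 173.66]. Speed limits (degrees/s): [136.94, 136.94, 172.46, 180, 180, 180].

INTERFACE

Orientations are given as [roll, pitch, yaw] about the fixed x, y, z axes, in that order (R = Rz(yaw) Ry(pitch) Rx(roll)).
In Python, from plant import r gives the robot as it stands.
- The arm moves only by the tool send_rows, never from a script. Its argument "steps" is a list of rows, each an object with "dp": the shift along the tool's x, y, z in mm, a list of three; "roll": the turn about the tool's z in rad; "jaw": the opening in per cent of the stroke, from 0 (shut) to 100 (fully open). In form: [{"dp": [tx, ty, tz], "roll": roll, "jaw": jaw}, ...]. A call has 1 to 5 rows; each row is the pose to reach, as a shift and turn from the pose commanded when the call began, along the tool's axes at that moment; what a row does not reach only later rows make up. A row lasts 1/8 s, in which the tool goes at most 62.5 mm and 10.7 degrees, less where a joint would pass 70% of its speed; a pose out of reach is approached as far as the arm can. A call with a gripper value outside its range is refused whole. The fingers move at their own pace and stop on an object; "newtons" is the grip in N (left out, the last holds). Time passes only in rows, so rows that repeat a pose let the fingers close. It gives the time, the measured TCP pose, the force, the opening and the grip force at its end, in the units of the state.
- r.get_state(): the state, without advancing time (a new reading comes with each control period).
- r.capture(name): name is "scene" or "top" or "wrist"; returns a dict with "image" (480x640x3 uint8, blue, green, red), "K" (3x3 intrinsics, pixels), "rvec" (rotation vector, rad) and "tvec" (3), from world to camera coordinates, as OpenCV has them. Camera axes: x right, y down, z forward; pixel columns grow to the right and rows downward; lengths in m; the calibration is good to about 2 mm. A picture is of the moment at which its call begins. There is no depth.
- r.close_job(): hands the job in; it is judged then, once.
The state is a dict: "time_s": time; "joints": joint angles; "qd": joint speeds; "joint_torque": joint torques, N m; "tcp_pos": TCP position; "eef_rot": TCP orientation; "contact_force": force on the tool from outside, world axes, zero at the start; "moment": the same for the moment, N m; "gripper_width": finger opening in m; "gripper_force": force on a finger pad.
Only numpy, scipy, OpenCV 4.12 (cv2) and the standard library are available. Lean on these libraries where they do the work, as an engineer would, in place of code of your own. Each camera call takes 0.05 s, during which the arm holds its last target. There are 200 camera calls.

## Working session

There is one attempt and no reset: what is moved stays moved. The work goes in short steps, Python scripts to look and compute and a tool call to move; the robot and the scene stay as the last step left them, time stands still between calls to the robot, and variables do not carry over. Pictures are saved under pics/ and viewed, at most 10 in all, crops included, and the job is handed in when it is done.

Besides the shell and the picture viewer there is one more tool, called after "Request:" as name([rows], argument=value, ...), one row to a line, values as JSON. send_rows: Moves the arm, as the interface text tells. Its arguments: {"type":"object","properties":{"steps":{"type":"array","items":{"type":"object","properties":{"dp":{"type":"array","items":{"type":"number"}},"roll":{"type":"number"},"jaw":{"type":"number"}}}},"newtons":{"type":"number"}},"required":["steps"]}

```bash
mkdir -p pics; ls; python3 - <<'E'
from plant import r
import cv2,pickle
s=r.get_state();print(s)
d={}
for n in("scene","top","wrist"):
    c=r.capture(n);d[n]=c;cv2.imwrite(f"pics/a_{n}.png",c["image"]);print(n,c["K"],c["rvec"],c["tvec"])
pickle.dump(d,open("a.pkl","wb"))
E
```

```text
pics
{'time_s': 0.0, 'joints': array([ 8.73219217e+01,  2.05919317e+01,  6.33000972e-01, -1.97846109e-02,
       -7.01353153e+01, -1.65075461e+01]), 'qd': array([ 0.0023553 ,  0.04237697, -0.00748982,  0.03590143,  0.00848774,
        0.01831629]), 'joint_torque': array([ 8.00305043e-04, -5.82725143e+01,  2.93046194e+01,  6.99711487e+00,
        7.08613690e-03, -1.62446686e-04]), 'tcp_pos': array([0.22169004, 0.63705974, 0.23961225]), 'eef_rot': array([ 1.79904354e+02, -8.94969822e-03, -1.91923550e+01]), 'contact_force': array([ 0.03666177, -0.00835776,  0.70095692]), 'moment': array([ 0.00857641, -0.0384368 , -0.02668301]), 'gripper_force': 0.0, 'gripper_width': 0.08755608988124669}
scene [[485.42103984   0.         327.73823985]
 [  0.         485.42103984 244.19005152]
 [  0.           0.           1.        ]] [ 1.96542544 -0.51355493  0.30333747] [-0.52805342  0.15682457  0.80997674]
top [[591.43690513   0.         312.28638456]
 [  0.         591.43690513 247.23849576]
 [  0.           0.           1.        ]] [ 2.09606343 -2.13565249  0.14508579] [-0.00322343  0.55974769  0.98139246]
wrist [[338.51859279   0.         321.727728  ]
 [  0.         338.51859279 234.12132633]
 [  0.           0.           1.        ]] [-1.7065468   2.40234125  0.35957796] [ 0.67398784 -0.036495    0.39216738]
```

View pics/a_scene.png

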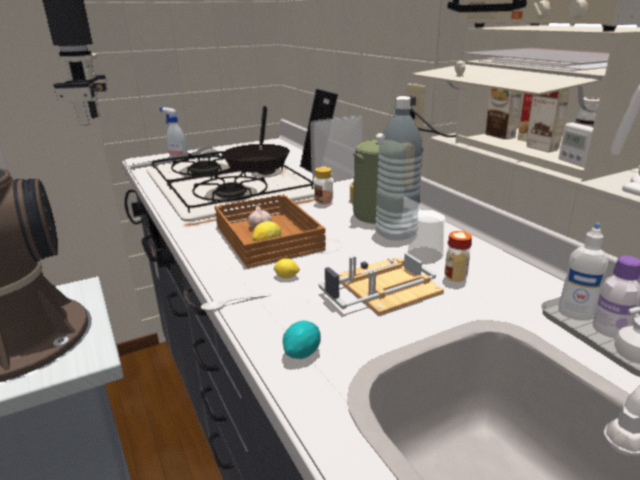

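View pics/a_top.png

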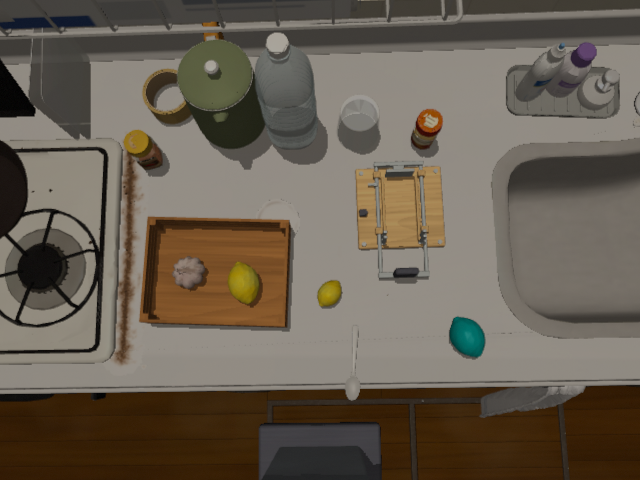

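Scene and top views agree. Yellow candidates: the lemon in the crate at top (243,283), a smaller one on the worktop at top (330,293), and a turquoise one at (467,336). The crate one fits because it is not turquoise and is the larger of the two yellow ones. The guide is at top (400,208), with the grip at (405,272), pusher at (400,172), pointer near (374,184) and marker at (363,213).

```bash
cat > h.py <<'E'
import cv2,numpy as np
def cam(c):
    R=cv2.Rodrigues(np.array(c["rvec"],float))[0];t=np.array(c["tvec"],float).reshape(3)
    return np.array(c["K"]),R,t
def ray(c,p):
    K,R,t=cam(c);d=R.T@np.linalg.solve(K,[p[0],p[1],1.]);return -R.T@t,d/np.linalg.norm(d)
def onz(c,p,z):
    o,d=ray(c,p);return o+d*(z-o[2])/d[2]
def proj(c,P):
    return cv2.projectPoints(np.float64(P).reshape(-1,3),np.float64(c["rvec"]),np.float64(c["tvec"]),c["K"],None)[0].reshape(-1,2)
def tri(obs):
    A=np.zeros((3,3));b=np.zeros(3);L=[]
    for c,p in obs:
        o,d=ray(c,p);M=np.eye(3)-np.outer(d,d);A+=M;b+=M@o;L.append((o,d))
    X=np.linalg.solve(A,b);return X,[round(float(np.linalg.norm(np.cross(X-o,d))*1e3),1) for o,d in L]
def blobs(img,lo,hi,amin=60):
    m=cv2.inRange(cv2.cvtColor(img,cv2.COLOR_BGR2HSV),lo,hi)
    m=cv2.morphologyEx(m,cv2.MORPH_CLOSE,np.ones((3,3)))
    return [c for c in cv2.findContours(m,0,1)[0] if cv2.contourArea(c)>amin]
YEL=((22,150,80),(33,255,255))
E
python3 - <<'E'
import pickle;from h import *
d=pickle.load(open("a.pkl","rb"))
for n in d:
    for c in blobs(d[n]["image"],*YEL):
        print(n,cv2.contourArea(c),cv2.minAreaRect(c),end=' ')
        print(cv2.fitEllipse(c), onz(d[n],cv2.minAreaRect(c)[0],.033).round(4))
t=d["top"]["image"];s=d["scene"]["image"]
a=cv2.resize(t[210:335,135:350],None,fx=1.86,fy=1.86)[:,:400]
a=cv2.resize(t[205:335,140:350],(400,248),interpolation=3)
b=cv2.resize(s[190:290,210:330],(400,333),interpolation=3)
g=cv2.resize(t[145:285,345:455],(400,509),interpolation=3)
L=np.vstack([a,b]);L=L[:509] if L.shape[0]>=509 else L
g=cv2.copyMakeBorder(g,0,581-509,0,0,0)
L=np.vstack([a,b]);cv2.imwrite("pics/b.png",np.hstack([L,g]))
E
```

```text
scene 292.0 ((285.70733642578125, 267.8658752441406), (20.61493682861328, 18.27233123779297), 38.65980911254883) ((285.8923645019531, 267.4314270019531), (17.69733428955078, 21.528308868408203), 100.95433044433594) [ 0.4747 -0.0629  0.033 ]
scene 347.5 ((265.8077087402344, 230.03846740722656), (15.689291000366211, 28.240724563598633), 78.69007110595703) ((265.9604797363281, 230.53558349609375), (15.981560707092285, 29.382003784179688), 78.20084381103516) [0.5105 0.1273 0.033 ]
top 430.5 ((329.0, 293.0), (24.0, 22.0), 90.0) ((328.9534912109375, 293.1406555175781), (20.221799850463867, 27.306875228881836), 36.826026916503906) [ 0.4807 -0.041   0.033 ]
top 915.5 ((242.8000030517578, 282.5999755859375), (32.25522994995117, 37.31486892700195), 18.434947967529297) ((242.95086669921875, 282.4059753417969), (29.228599548339844, 40.233097076416016), 168.2373809814453) [0.5019 0.1098 0.033 ]
top 390.5 ((136.20001220703125, 141.40000915527344), (22.360679626464844, 23.25510597229004), 63.43495178222656) ((135.9148712158203, 141.33958435058594), (21.82911491394043, 23.000442504882812), 70.8055191040039) [0.7672 0.3084 0.033 ]
```

View pics/b.png

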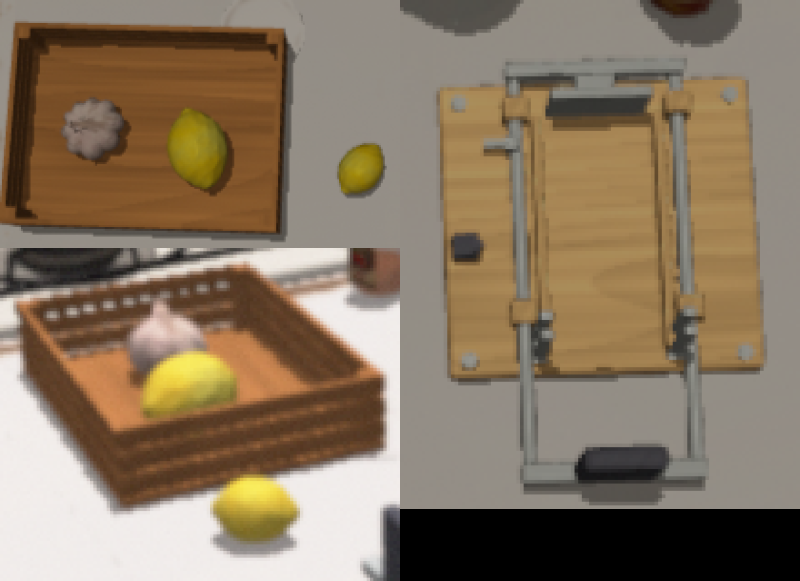

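View pics/a_wrist.png

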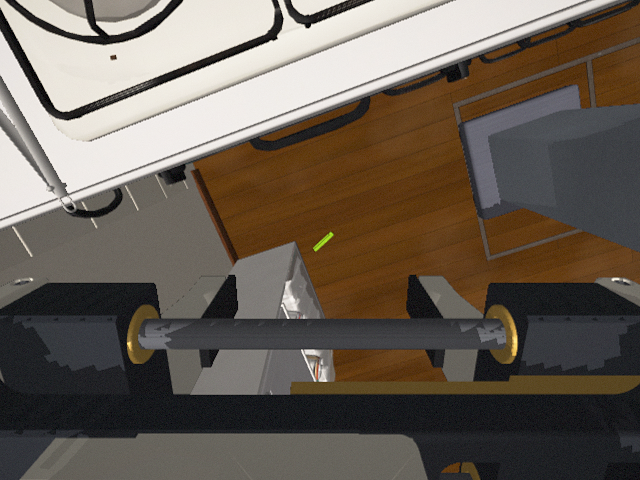

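The crop confirms that the lemon in the crate is clearly bigger than the loose yellow one. The wrist view shows only the hob and floor for now. In the crop the pointer tip is near top pixel (369,185) and the marker tip near (368,213).

```bash
cat >> h.py <<'E'
from scipy.spatial.transform import Rotation as Ro
def tool(s): return np.array(s["tcp_pos"]),Ro.from_euler("xyz",s["eef_rot"],degrees=True).as_matrix()
def plan(s,P,yaw):
    "dp mm and roll rad in tool axes to reach TCP P, pointing down with yaw (deg, mod 180)"
    p,R=tool(s);dp=R.T@(np.array(P)-p)*1e3
    dy=(yaw-s["eef_rot"][2]+90)%180-90
    return dp.round(1),round(-np.radians(dy),3)
E
python3 - <<'E'
import pickle;from h import *
from plant import r
d=pickle.load(open("a.pkl","rb"));s=r.get_state();p,R=tool(s)
K,Rc,t=cam(d["wrist"]);print("cam in tool",R.T@(-Rc.T@t-p),"axis",R.T@Rc.T@[0,0,1], "xdir",R.T@Rc.T@[1,0,0])
T=d["top"]
c=max([c for c in blobs(T["image"],*YEL)],key=cv2.contourArea)
pts=np.array([onz(T,q[0],.033)[:2] for q in c]);vx=cv2.fitLine(pts.astype(np.float32)*1000,2,0,.01,.01).ravel()
m=cv2.fitEllipse((pts*1e4).astype(np.float32));print(m)
g=lambda x,y:(345+(x-400)*110/400,145+y*140/509)
for n,q,z in [("cornTL",g(441,88),.012),("TR",g(745,80),.012),("BR",g(762,366),.012),("BL",g(452,376),.012),("pointer",g(487,146),.024),("mark",g(484,246),.02),("grip",g(623,462),.069),("pushL",g(548,110),.03),("pushR",g(648,108),.03)]:
    print(n,onz(T,q,z).round(4))
print(plan(s,[.5,.11,.24],0))
E
```

```text
cam in tool [ 0.08057816  0.00049841 -0.1450537 ] axis [-2.93646341e-01 -3.55390936e-04  9.55914065e-01] xdir [-4.97921859e-04  9.99999852e-01  2.18825059e-04]
((5024.0654296875, 1096.03466796875), (512.9625854492188, 713.2672119140625), 103.31013488769531)
cornTL [ 0.7097 -0.0957  0.012 ]
TR [ 0.7098 -0.2485  0.012 ]
BR [ 0.5635 -0.2492  0.012 ]
BL [ 0.5618 -0.0969  0.012 ]
pointer [ 0.6754 -0.1171  0.024 ]
mark [ 0.6254 -0.1143  0.02  ]
grip [ 0.5101 -0.172   0.069 ]
pushL [ 0.6914 -0.1474  0.03  ]
pushR [ 0.6911 -0.1967  0.03  ]
(array([4.361e+02, 4.065e+02, 4.000e-01]), np.float64(-0.335))
```

Request:
send_rows([
  {"dp":[55,50,0],"roll":-0.1,"jaw":80},
  {"dp":[110,100,0],"roll":-0.2,"jaw":80},
  {"dp":[160,150,0],"roll":-0.3,"jaw":80},
  {"dp":[210,200,0],"roll":-0.4,"jaw":80},
  {"dp":[250,240,0],"roll":-0.5,"jaw":80},
], newtons=20)

```text
time_s: 0.78
tcp_pos: [0.3646, 0.3574, 0.2406]
eef_rot: [-180.0, -0.0, 9.7]
contact_force: [0.7, 0.6, 0.4]
gripper_width: 0.0697
gripper_force: 0.0
```

```bash
python3 - <<'E'
from h import *
from plant import r
s=r.get_state();print(s["time_s"],s["tcp_pos"],s["eef_rot"],plan(s,[.49,.11,.24],13))
E
```

```text
0.775 [0.36462088 0.35738151 0.24055508] [-1.79998195e+02 -4.45492586e-03  9.67663983e+00] (array([ 82. , 264.9,   0.6]), np.float64(-0.058))
```

Request:
send_rows([
  {"dp":[20,55,0],"roll":-0.05,"jaw":80},
  {"dp":[40,110,0],"roll":-0.05,"jaw":80},
  {"dp":[60,165,0],"roll":-0.05,"jaw":80},
  {"dp":[80,220,0],"roll":-0.05,"jaw":80},
  {"dp":[80,262,0],"roll":-0.05,"jaw":80},
])

```text
time_s: 1.4
tcp_pos: [0.487, 0.112, 0.2403]
eef_rot: [180.0, 0.0, 12.3]
contact_force: [-0.0, -0.1, 0.4]
gripper_width: 0.0703
gripper_force: 0.0
```

Request:
send_rows([
  {"dp":[0,0,0],"roll":0,"jaw":80},
])

```text
time_s: 1.52
tcp_pos: [0.4862, 0.1115, 0.2403]
eef_rot: [180.0, 0.0, 12.1]
contact_force: [0.2, -0.9, 1.5]
gripper_width: 0.0701
gripper_force: 0.0
```

```bash
cat > lem.py <<'E'
import pickle,sys;from h import *
from plant import r
c=r.capture("wrist");s=r.get_state();print(s["tcp_pos"].round(4),s["eef_rot"].round(2))
cv2.imwrite(f"pics/{sys.argv[1]}.png",c["image"]);pickle.dump((c,s),open(sys.argv[1]+".pkl","wb"))
for k in blobs(c["image"],*YEL,amin=1500):
    pts=np.array([onz(c,q[0],.033)[:2] for q in k]);m=cv2.fitEllipse((pts*1e3).astype(np.float32))
    M=cv2.moments(k);print(M["m10"]/M["m00"],M["m01"]/M["m00"],cv2.boundingRect(k),m)
E
python3 lem.py w1
```

```text
[0.4862 0.1128 0.2404] [1.800e+02 2.000e-02 1.217e+01]
328.7211432759253 192.004458287529 (303, 155, 52, 74) ((504.54449462890625, 107.20465850830078), (53.5662841796875, 72.62616729736328), 104.83634948730469)
```

View pics/w1.png

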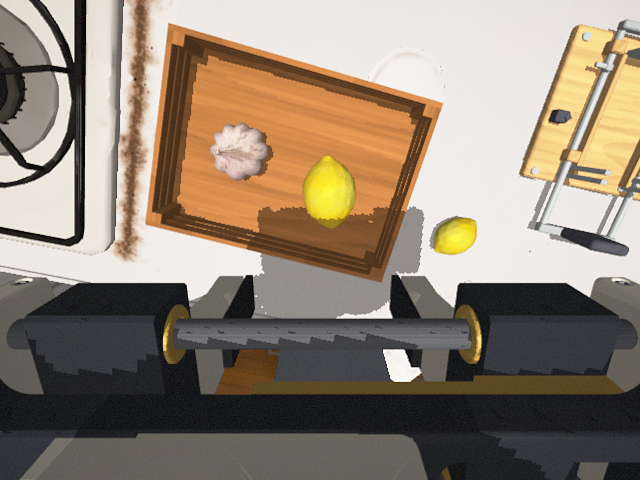

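The lemon is at (328,192), upright in the picture, with the garlic at (240,152) and the gripper fingers at the bottom. I'll take a second view from a shifted place for its height.

Request:
send_rows([
  {"dp":[-40,0,20],"roll":-0.03,"jaw":80},
  {"dp":[-40,0,20],"roll":-0.03,"jaw":80},
  {"dp":[-40,0,20],"roll":-0.03,"jaw":80},
])

```text
time_s: 1.95
tcp_pos: [0.4474, 0.1065, 0.2211]
eef_rot: [-180.0, -0.1, 14.1]
contact_force: [0.5, -0.8, 0.8]
gripper_width: 0.0702
gripper_force: 0.0
```

```bash
python3 lem.py w2; python3 - <<'E'
import pickle;from h import *
o=[];a=pickle.load(open("a.pkl","rb"))["top"]
L=[(pickle.load(open(f+".pkl","rb"))[0]) for f in("w1","w2")]+[a]
for c in L:
    k=max([k for k in blobs(c["image"],*YEL)],key=cv2.contourArea);M=cv2.moments(k);o.append((c,(M["m10"]/M["m00"],M["m01"]/M["m00"])))
print(tri(o[:2]),tri(o),tri([o[0],o[2]]))
E
```

```text
[0.4478 0.1066 0.2212] [-1.7999e+02 -8.0000e-02  1.4120e+01]
335.02663062521896 155.72348200430494 (307, 115, 57, 82) ((504.85137939453125, 107.02977752685547), (53.65884780883789, 72.05667877197266), 105.22858428955078)
(array([0.50616256, 0.10756654, 0.03664758]), [0.1, 0.1]) (array([0.5044085 , 0.10811561, 0.0296116 ]), [1.1, 1.7, 2.7]) (array([0.50370319, 0.1086535 , 0.02867806]), [1.8, 1.8])
```

```bash
python3 - <<'E'
from h import *
from plant import r
s=r.get_state();print(plan(s,[.5047,.107,.036],15))
E
```

```text
(array([ 55.1,  13.5, 185.3]), np.float64(-0.015))
```

Request:
send_rows([
  {"dp":[30,7,30],"roll":-0.015,"jaw":80},
  {"dp":[55,13.5,70],"roll":-0.015,"jaw":80},
  {"dp":[55,13.5,110],"roll":-0.015,"jaw":80},
  {"dp":[55,13.5,145],"roll":-0.015,"jaw":80},
  {"dp":[55,13.5,165],"roll":-0.015,"jaw":80},
])

```text
time_s: 2.62
tcp_pos: [0.5039, 0.106, 0.0536]
eef_rot: [180.0, 0.1, 14.9]
contact_force: [-0.2, -0.2, 0.8]
gripper_width: 0.0699
gripper_force: 0.0
```

```bash
python3 - <<'E'
from h import *
from plant import r
s=r.get_state();print(plan(s,[.5047,.107,.036],15))
E
```

```text
(array([ 1. , -0.8, 17.6]), np.float64(-0.002))
```

Request:
send_rows([
  {"dp":[1,-1,10],"roll":0,"jaw":80},
  {"dp":[1,-1,18],"roll":0,"jaw":80},
  {"dp":[1,-1,18],"roll":0,"jaw":45},
  {"dp":[1,-1,18],"roll":0,"jaw":45},
  {"dp":[1,-1,18],"roll":0,"jaw":45},
], newtons=15)

```text
time_s: 3.25
tcp_pos: [0.5049, 0.1073, 0.0383]
eef_rot: [-180.0, -0.1, 14.9]
contact_force: [0.2, 0.1, 1.1]
gripper_width: 0.0533
gripper_force: 15.0
```

Request:
send_rows([
  {"dp":[0,0,0],"roll":0,"jaw":45},
  {"dp":[0,0,0],"roll":0,"jaw":45},
  {"dp":[0,0,-10],"roll":0,"jaw":45},
])

```text
time_s: 3.62
tcp_pos: [0.5036, 0.1066, 0.0472]
eef_rot: [180.0, 0.1, 14.9]
contact_force: [0.3, -0.2, -1.4]
gripper_width: 0.0534
gripper_force: 15.0
```

Request:
send_rows([
  {"dp":[0,0,-50],"roll":0.0,"jaw":45},
  {"dp":[0,0,-100],"roll":0.0,"jaw":45},
  {"dp":[-10,50,-150],"roll":0.08,"jaw":45},
  {"dp":[-20,100,-165],"roll":0.17,"jaw":45},
  {"dp":[-30,150,-165],"roll":0.26,"jaw":45},
])

```text
time_s: 4.25
tcp_pos: [0.5145, -0.047, 0.2152]
eef_rot: [-179.9, -0.2, -0.1]
contact_force: [0.4, -0.2, -2.4]
gripper_width: 0.0532
gripper_force: 15.0
```

```bash
python3 - <<'E'
from h import *
from plant import r
s=r.get_state();print(plan(s,[.47,-.14,.21],0))
E
```

```text
(array([-44.3,  93.1,   5. ]), np.float64(-0.002))
```

Request:
send_rows([
  {"dp":[-20,50,5],"roll":0,"jaw":45},
  {"dp":[-44,93,5],"roll":0,"jaw":45},
  {"dp":[-44,93,5],"roll":0,"jaw":45},
  {"dp":[-44,93,5],"roll":0,"jaw":45},
  {"dp":[-44,93,5],"roll":0,"jaw":45},
])

```text
time_s: 4.88
tcp_pos: [0.4704, -0.138, 0.2077]
eef_rot: [-180.0, -0.0, 0.1]
contact_force: [0.8, 0.3, -1.0]
gripper_width: 0.0535
gripper_force: 15.0
```

```bash
python3 lem.py g1|head -1
```

```text
[ 0.4704 -0.1379  0.2076] [-1.8e+02  0.0e+00  8.0e-02]
```

Request:
send_rows([
  {"dp":[50,50,0],"roll":0,"jaw":45},
  {"dp":[60,50,0],"roll":0,"jaw":45},
  {"dp":[60,50,0],"roll":0,"jaw":45},
  {"dp":[60,50,0],"roll":0,"jaw":45},
])

```text
time_s: 5.42
tcp_pos: [0.5294, -0.1878, 0.2072]
eef_rot: [-180.0, 0.1, 0.0]
contact_force: [-0.1, 0.3, -1.6]
gripper_width: 0.0536
gripper_force: 15.0
```

```bash
python3 lem.py g2; python3 -c "
import cv2,numpy as np
a=cv2.imread('pics/g1.png');b=cv2.imread('pics/g2.png')
cv2.imwrite('pics/gg.png',np.hstack([cv2.resize(x,(400,600),interpolation=3) for x in (a[0:330,220:440],b[0:330,150:370])]))"
```

```text
[ 0.5294 -0.1878  0.2075] [-1.7999e+02  3.0000e-02  6.0000e-02]
321.602287662231 279.5674798751437 (266, 224, 113, 95) ((459.919189453125, -188.1935272216797), (107.18727111816406, 123.75009155273438), 178.82083129882812)
```

View pics/gg.png

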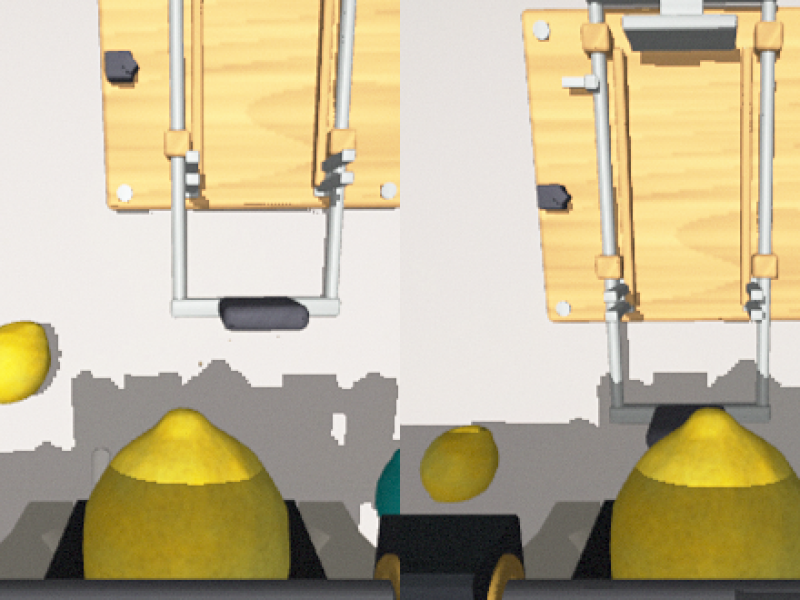

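In the enlarged wrist views (left g1, right g2) I read the pointer tip at (563,82), the marker tip at (571,197) in g2 and (139,67) in g1, the pusher face at Y 18 to 50, and the grip top around (264,312) in g1. The lemon is held lengthwise along the tool x axis.

```bash
python3 - <<'E'
import pickle;from h import *
T=pickle.load(open("a.pkl","rb"))["top"];S=pickle.load(open("a.pkl","rb"))["scene"];c1=pickle.load(open("g1.pkl","rb"))[0];c2=pickle.load(open("g2.pkl","rb"))[0]
k=600/330
A=lambda x,y:(220+x/k,y/k)
B=lambda x,y:(150+(x-400)/k,y/k)
g=lambda x,y:(345+(x-400)*110/400,145+y*140/509)
print("mark tri",tri([(c1,A(139,67)),(c2,B(571,197))]),tri([(c1,A(139,67)),(c2,B(571,197)),(T,g(484,246))]))
print("pointer",onz(c2,B(563,82),.024),tri([(c2,B(563,82)),(T,g(485,146))]))
print("mark z.02/.024",onz(c2,B(571,197),.020),onz(c2,B(571,197),.024))
for n,q in [("scrTL",B(541,30)),("scrBL",B(563,308))]: print(n,onz(c2,q,.012).round(4))
print("g1 scr",onz(c1,A(124,191),.012).round(4),onz(c1,A(389,190),.012).round(4))
print("walls",[onz(c2,B(*q),.023).round(4) for q in [(631,320),(748,320),(619,55),(744,55)]])
print("rods",[onz(c2,B(*q),.024).round(4) for q in [(599,110),(767,110),(607,230),(765,230)]])
print("posts tops g2",[onz(c2,B(*q),.066).round(4) for q in [(621,287),(756,287)]])
print("push top edge",[onz(c2,B(*q),.046).round(4) for q in [(623,17),(738,17)]],"bot",[onz(c2,B(*q),.013).round(4) for q in [(628,50),(736,50)]])
# grip dark blob
for n,c,roi in (("T",T,(380,262,430,285)),("c1",c1,(335,155,400,185))):
    x0,y0,x1,y1=roi;v=c["image"][y0:y1,x0:x1].max(2);m=(v<(75 if n=="T" else 110)).astype(np.uint8)
    ks=cv2.findContours(m,0,1)[0];b=max(ks,key=cv2.contourArea);R=cv2.boundingRect(b);print(n,R[0]+x0,R[1]+y0,R[2:],cv2.minAreaRect(b))
print("grip tri",tri([(c1,A(264,312)),(T,g(623,462))]),"top z.069 edges",[onz(c1,A(*q),.069).round(4) for q in [(220,312),(308,315),(264,300),(264,328)]])
E
```

```text
mark tri (array([ 0.62891979, -0.11630683,  0.01845033]), [0.0, 0.0]) (array([ 0.62916528, -0.11514496,  0.01104558]), [1.6, 0.4, 1.7])
pointer [ 0.67999992 -0.1171867   0.024     ] (array([ 0.67952012, -0.11618348,  0.01676293]), [2.0, 2.0])
mark z.02/.024 [ 0.62880379 -0.11667638  0.02      ] [ 0.62857686 -0.11754091  0.024     ]
scrTL [ 0.705  -0.1055  0.012 ]
scrBL [ 0.5723 -0.1067  0.012 ]
g1 scr [ 0.5734 -0.1068  0.012 ] [ 0.574  -0.2442  0.012 ]
walls [array([ 0.5672, -0.1451,  0.023 ]), array([ 0.5673, -0.2073,  0.023 ]), array([ 0.6916, -0.1442,  0.023 ]), array([ 0.6916, -0.2033,  0.023 ])]
rods [array([ 0.668 , -0.1337,  0.024 ]), array([ 0.668 , -0.2147,  0.024 ]), array([ 0.6128, -0.1348,  0.024 ]), array([ 0.6129, -0.2151,  0.024 ])]
posts tops g2 [array([ 0.5877, -0.1468,  0.066 ]), array([ 0.5878, -0.2082,  0.066 ])]
push top edge [array([ 0.7004, -0.1497,  0.046 ]), array([ 0.7004, -0.1994,  0.046 ])] bot [array([ 0.6962, -0.1473,  0.013 ]), array([ 0.6962, -0.1998,  0.013 ])]
T 393 268 (30, 10) ((27.5, 10.5), (9.0, 29.0), 90.0)
c1 340 163 (50, 19) ((29.5, 17.0), (18.0, 49.0), 90.0)
grip tri (array([ 0.51420799, -0.17735677,  0.03685295]), [1.3, 1.3]) top z.069 edges [array([ 0.5179, -0.1545,  0.069 ]), array([ 0.5166, -0.1948,  0.069 ]), array([ 0.5233, -0.1744,  0.069 ]), array([ 0.5106, -0.1749,  0.069 ])]
```

```bash
python3 - <<'E'
from h import *
from plant import r
s=r.get_state();print(plan(s,[.648,-.1748,.0445],.8))
E
```

```text
(array([118.7, -12.9, 163. ]), np.float64(-0.013))
```

Request:
send_rows([
  {"dp":[55,-6,0],"roll":-0.013,"jaw":45},
  {"dp":[105,-13,20],"roll":-0.013,"jaw":45},
  {"dp":[118.5,-13,60],"roll":-0.013,"jaw":45},
  {"dp":[118.5,-13,100],"roll":-0.013,"jaw":45},
  {"dp":[118.5,-13,125],"roll":-0.013,"jaw":45},
])

```text
time_s: 6.1
tcp_pos: [0.6472, -0.1746, 0.0806]
eef_rot: [-180.0, 0.1, 0.8]
contact_force: [0.2, -0.8, -1.5]
gripper_width: 0.0531
gripper_force: 15.0
```

Request:
send_rows([
  {"dp":[0,0,12],"roll":0,"jaw":45},
  {"dp":[0,0,20],"roll":0,"jaw":45},
  {"dp":[0,0,24],"roll":0,"jaw":45},
  {"dp":[0,0,24],"roll":0,"jaw":45},
])

```text
time_s: 6.6
tcp_pos: [0.6488, -0.1756, 0.0593]
eef_rot: [180.0, -0.1, 0.8]
contact_force: [-0.8, -0.3, -1.0]
gripper_width: 0.0537
gripper_force: 15.0
```

```bash
python3 - <<'E'
from h import *
from plant import r
import pickle
s=r.get_state();print(s["tcp_pos"],plan(s,[.648,-.1748,.0445],.8))
c=r.capture("scene");w=r.capture("wrist");t=r.capture("top");pickle.dump((c,w,t),open("p1.pkl","wb"))
a=cv2.resize(c["image"][200:320,300:460],(400,300),interpolation=3);b=cv2.resize(w["image"],(400,300))
e=cv2.resize(t["image"][140:290,320:480],(400,375),interpolation=3)
cv2.imwrite("pics/p1.png",np.hstack([np.vstack([a,b]),cv2.copyMakeBorder(e,0,225,0,0,0)]))
E
```

```text
[ 0.64884438 -0.17558114  0.05925678] (array([-0.8, -0.8, 14.8]), np.float64(-0.001))
```

View pics/p1.png

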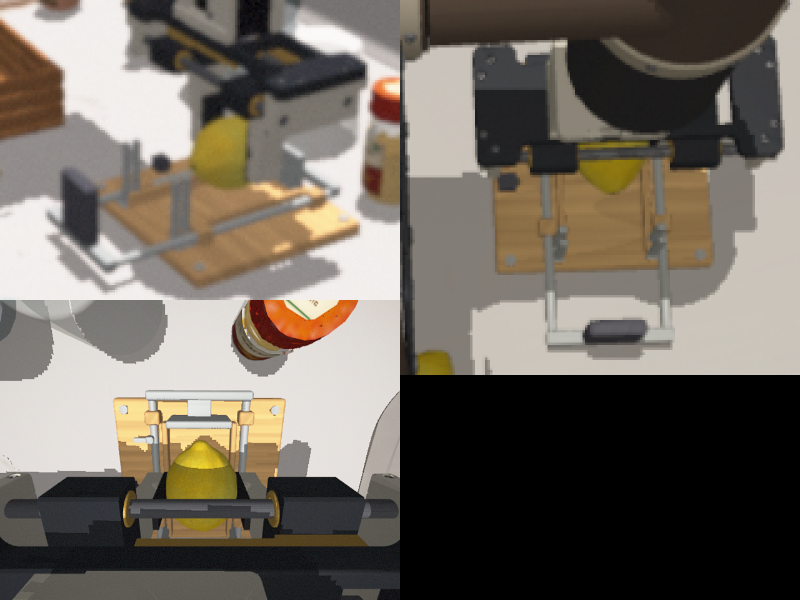

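Lemon hangs centred over the trough, its tip at (202,441) in the wrist quadrant between rods at 153 and 244, short of the pusher at (198,421); nothing is touched. Now lowering it.

Request:
send_rows([
  {"dp":[-1,-0.8,7],"roll":0,"jaw":45},
  {"dp":[-1,-0.8,12],"roll":0,"jaw":45},
  {"dp":[-1,-0.8,14],"roll":0,"jaw":45},
  {"dp":[-1,-0.8,14],"roll":0,"jaw":45},
])

```text
time_s: 7.25
tcp_pos: [0.6473, -0.1748, 0.0452]
eef_rot: [180.0, 0.0, 0.8]
contact_force: [-4.2, 2.7, 6.2]
gripper_width: 0.0535
gripper_force: 15.0
```

Request:
send_rows([
  {"dp":[0,0,-1],"roll":0,"jaw":62},
  {"dp":[0,0,-1],"roll":0,"jaw":66},
  {"dp":[0,0,-1],"roll":0,"jaw":70},
  {"dp":[0,0,-1],"roll":0,"jaw":72},
  {"dp":[0,0,-1],"roll":0,"jaw":72},
])

```text
time_s: 7.88
tcp_pos: [0.6475, -0.1748, 0.0455]
eef_rot: [180.0, 0.0, 0.8]
contact_force: [0.4, -0.1, -0.1]
gripper_width: 0.0628
gripper_force: 0.0
```

Request:
send_rows([
  {"dp":[0,0,-15],"roll":0,"jaw":74},
  {"dp":[0,0,-45],"roll":0,"jaw":74},
  {"dp":[-30,0,-95],"roll":0,"jaw":60},
  {"dp":[-80,0,-110],"roll":0,"jaw":42},
  {"dp":[-130,0,-110],"roll":0,"jaw":42},
])

```text
time_s: 8.5
tcp_pos: [0.5175, -0.1767, 0.1583]
eef_rot: [180.0, -0.3, 0.8]
contact_force: [-0.3, -0.0, -0.3]
gripper_width: 0.0409
gripper_force: 0.0
```

```bash
python3 lem.py q1; python3 - <<'E'
from h import *
from plant import r
import pickle
s=r.get_state();print(s["joints"],plan(s,[.5115,-.176,.11],90.8))
w=pickle.load(open("q1.pkl","rb"))[0];c=r.capture("scene")
a=cv2.resize(c["image"][200:320,300:460],(400,300),interpolation=3)
b=cv2.resize(w["image"][0:330,210:430],(400,600),interpolation=3)
cv2.imwrite("pics/q1c.png",np.hstack([cv2.copyMakeBorder(a,0,300,0,0,0),b]))
E
```

```text
[ 0.5102 -0.1764  0.1571] [-1.7991e+02  3.0000e-02  6.6000e-01]
171.07380621233193 260.35048678720443 (146, 236, 50, 47) ((489.737548828125, -48.59040451049805), (36.071632385253906, 50.078392028808594), 43.33991622924805)
321.8068606611449 54.42217009944049 (282, 0, 79, 115) ((648.9801025390625, -175.55673217773438), (55.83053970336914, 73.26696014404297), 89.6833724975586)
[  1.67130788  12.03101442 -22.95059328  -0.11120631 -55.05025402
  89.05269602] (array([ 1.3, -0.3, 47.1]), np.float64(1.568))
```

View pics/q1c.png

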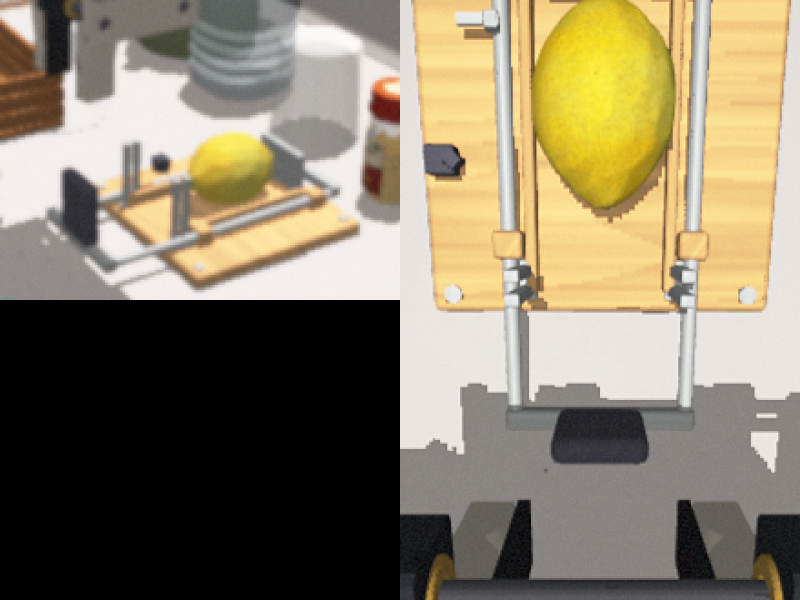

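The lemon lies lengthwise in the trough, released, short of the pusher. In the right panel the marker tip is at (464,160), the pointer tip at (457,18) and the grip's rear top edge at Y=462.

```bash
python3 - <<'E'
import pickle;from h import *
P=pickle.load(open("a.pkl","rb"));T=P["top"];c1=pickle.load(open("g1.pkl","rb"))[0];c2=pickle.load(open("g2.pkl","rb"))[0];c3=pickle.load(open("q1.pkl","rb"))[0]
k=600/330
A=lambda x,y:(220+x/k,y/k)
B=lambda x,y:(150+(x-400)/k,y/k)
C=lambda x,y:(210+(x-400)/k,y/k)
print("grip edge",tri([(c1,A(264,328)),(c3,C(600,462))]),onz(c3,C(600,462),.069),onz(c3,C(649,455),.069),onz(c3,C(552,455),.069))
print("mark",tri([(c1,A(139,67)),(c2,B(571,197)),(c3,C(464,160))]),onz(c3,C(464,160),.02))
print("pointer",tri([(c2,B(563,82)),(c3,C(457,18))]),onz(c3,C(457,18),.024),onz(c2,B(563,82),.024))
# pointer refined: light blob in enlarged crops
for n,c,(u,v) in (("g2",c2,B(563,82)),("q1",c3,C(457,18))):
    u,v=int(u),int(v);h=cv2.cvtColor(c["image"],cv2.COLOR_BGR2HSV)[max(v-9,0):v+9,u-6:u+8,1];print(n,u-6,max(v-9,0));print(h)
for n,c,(u,v) in (("g2",c2,B(571,197)),("q1",c3,C(464,160))):
    u,v=int(u),int(v);print(n,u-14,v-9);print(c["image"][v-9:v+10,u-14:u+5].max(2))
E
```

```text
grip edge (array([ 0.50995514, -0.17568933,  0.06593313]), [0.5, 0.5]) [ 0.51082434 -0.17609342  0.069     ] [ 0.51409451 -0.19587167  0.069     ] [ 0.51358068 -0.15664961  0.069     ]
mark (array([ 0.62897115, -0.11627826,  0.01849522]), [0.0, 0.1, 0.1]) [ 0.62891738 -0.11652272  0.02      ]
pointer (array([ 0.67893879, -0.11830557,  0.02894764]), [0.0, 0.0]) [ 0.68040383 -0.11730807  0.024     ] [ 0.67999992 -0.1171867   0.024     ]
g2 233 36
[[117 116 114 113 113 118 112 111 115 117 114 116 116 112]
 [120 118 116 112 116 115 115 115 117 110 113 118 113 112]
 [114 117 115 116 115 112 112 115 110 114 113 116 117 115]
 [110 115 110 112 115 115 114 116 114 114 114 114 116 113]
 [108 110 110 110 112 110 110 111 110 110 112 115 114 110]
 [107 110 104 106 110 110 101  99  97 103 102 102 100 101]
 [105 105 107 108 109 102  45  36  33  36  36  35  35  36]
 [106 105 105 103 106  91   1   7   5   5   5   6   5   6]
 [105 101 102 104 106 114   7   3   2   4   3   2   3   3]
 [102 103  99 102 106 106   8   4   3   3   2   3   2   2]
 [100 104 105 103 103 110   6   5   3   3   3   4   3   3]
 [
[... 3883 characters left out ...]
 111 115 109  75  43  41  34  58 246 248 245
  244]
 [108 113  90  77  89 104 114 115 113  77  45  37  36  53 118 247 250 247
  247]
 [109 113 106 111 112  80  94 112  92  52  35  47  56 116 145 250 251 249
  249]
 [108 110 110 116 112  84  91  83  52  35  42  38 119 161 157 252 252 250
  250]
 [105 106 112 109 107 107 116  82  64  41  35  58 155 169 155 251 253 252
  251]
 [ 99  98  99  99 101 103  99  95  78  46  37  55 156 165 158 251 253 251
  251]
 [ 73  70  73  70  71  68  71  67  56  41  37  50 152 159 155 250 252 251
  251]
 [ 64  65  63  64  65  64  64  67  66  69  57 104 151 208 210 249 250 250
  249]
 [130 133 133 129 124 131 129 125 132 130 129 154 147 247 252 248 247 247
  248]]
```

```bash
python3 - <<'E'
import pickle;from h import *
c2=pickle.load(open("g2.pkl","rb"))[0];c3=pickle.load(open("q1.pkl","rb"))[0]
print("mark",tri([(c2,(241.5,107.2)),(c3,(241.8,87))]),onz(c2,(241.5,107.2),.024),onz(c3,(241.8,87),.024))
print("ptr",tri([(c2,(238.7,44.6)),(c3,(239.6,9.9))]),onz(c2,(238.7,44.6),.025),onz(c3,(239.6,9.9),.025))
from plant import r
s=r.get_state();print(s["tcp_pos"],plan(s,[.517,-.1765,.11],-89.2))
E
```

```text
mark (array([ 0.63007169, -0.1132073 ,  0.01568791]), [0.2, 0.2]) [ 0.62955843 -0.11528661  0.024     ] [ 0.62914207 -0.11480599  0.024     ]
ptr (array([ 0.68049677, -0.11612551,  0.02356381]), [0.2, 0.2]) [ 0.68017156 -0.11661137  0.025     ] [ 0.68008996 -0.11626408  0.025     ]
[ 0.51321392 -0.17653958  0.15729096] (array([ 3.8,  0. , 47.3]), np.float64(1.569))
```

Request:
send_rows([
  {"dp":[3,0,0],"roll":0.18,"jaw":42},
  {"dp":[3,0,0],"roll":0.36,"jaw":42},
  {"dp":[3,0,0],"roll":0.54,"jaw":42},
  {"dp":[3,0,0],"roll":0.72,"jaw":42},
  {"dp":[3,0,0],"roll":0.9,"jaw":42},
])

```text
time_s: 9.22
tcp_pos: [0.5211, -0.1766, 0.1566]
eef_rot: [-180.0, -0.1, -51.1]
contact_force: [-0.9, -0.1, -0.5]
gripper_width: 0.0366
gripper_force: 0.0
```

Request:
send_rows([
  {"dp":[0,0,0],"roll":0.18,"jaw":42},
  {"dp":[0,0,0],"roll":0.36,"jaw":42},
  {"dp":[0,0,0],"roll":0.54,"jaw":42},
  {"dp":[0,0,0],"roll":0.67,"jaw":42},
  {"dp":[0,0,0],"roll":0.67,"jaw":42},
])

```text
time_s: 9.85
tcp_pos: [0.521, -0.1765, 0.1564]
eef_rot: [-179.9, -0.0, -89.1]
contact_force: [-0.3, -0.6, 0.3]
gripper_width: 0.0367
gripper_force: 0.0
```

```bash
python3 - <<'E'
from h import *
from plant import r
s=r.get_state();print(s["time_s"],s["joints"],s["tcp_pos"],s["eef_rot"],plan(s,[.5165,-.1765,.046],-89.2))
E
```

```text
9.85 [ 1.69267415e+00  1.29255507e+01 -2.18939932e+01  1.20191433e-02
 -5.51163411e+01 -8.39833222e-01] [ 0.52103595 -0.17654909  0.156436  ] [-1.79935748e+02 -8.92636435e-03 -8.91402957e+01] (array([-1.000e-01,  4.700e+00,  1.104e+02]), np.float64(0.001))
```

Request:
send_rows([
  {"dp":[0,4.7,30],"roll":0,"jaw":42},
  {"dp":[0,4.7,65],"roll":0,"jaw":42},
  {"dp":[0,4.7,90],"roll":0,"jaw":42},
  {"dp":[0,4.7,105],"roll":0,"jaw":42},
  {"dp":[0,4.7,110],"roll":0,"jaw":42},
])

```text
time_s: 10.48
tcp_pos: [0.5159, -0.1766, 0.0452]
eef_rot: [180.0, -0.0, -89.1]
contact_force: [0.2, 0.2, -0.7]
gripper_width: 0.037
gripper_force: 0.0
```

Request:
send_rows([
  {"dp":[0,0,0],"roll":0,"jaw":25},
  {"dp":[0,0,0],"roll":0,"jaw":18},
  {"dp":[0,0,0],"roll":0,"jaw":5},
  {"dp":[0,0,0],"roll":0,"jaw":5},
  {"dp":[0,0,0],"roll":0,"jaw":5},
], newtons=45)

```text
time_s: 11.1
tcp_pos: [0.5146, -0.1766, 0.0461]
eef_rot: [179.9, 0.0, -89.2]
contact_force: [-5.2, 0.1, 4.8]
gripper_width: 0.0119
gripper_force: 45.0
```

```bash
python3 - <<'E'
from plant import r
s=r.get_state();print(s["tcp_pos"],s["eef_rot"],s["contact_force"],s["gripper_width"],s["gripper_force"])
E
```

```text
[ 0.51461464 -0.17663785  0.04606863] [ 1.79914515e+02  1.07737948e-02 -8.92313513e+01] [-5.19929598  0.12159409  4.7824768 ] 0.01192811481332827 44.99648988246918
```

Request:
send_rows([
  {"dp":[0,8,0],"roll":0,"jaw":5},
  {"dp":[0,16,0],"roll":0,"jaw":5},
  {"dp":[0,24,0],"roll":0,"jaw":5},
  {"dp":[0,32,0],"roll":0,"jaw":5},
  {"dp":[0,39,0],"roll":0,"jaw":5},
])

```text
time_s: 11.72
tcp_pos: [0.4781, -0.177, 0.0461]
eef_rot: [-179.8, -0.0, -89.2]
contact_force: [7.0, 0.3, -4.1]
gripper_width: 0.0121
gripper_force: 45.0
```

Request:
send_rows([
  {"dp":[0,5,0],"roll":0,"jaw":5},
  {"dp":[0,9,0],"roll":0,"jaw":5},
  {"dp":[0,9,0],"roll":0,"jaw":5},
  {"dp":[0,9,0],"roll":0,"jaw":5},
])

```text
time_s: 12.22
tcp_pos: [0.4691, -0.1771, 0.0461]
eef_rot: [-179.8, -0.0, -89.2]
contact_force: [6.0, 1.0, -2.7]
gripper_width: 0.0117
gripper_force: 45.0
```

```bash
python3 - <<'E'
from h import *
from plant import r
import pickle
d={n:r.capture(n) for n in("scene","wrist","top")};pickle.dump(d,open("z.pkl","wb"))
s=r.get_state();print(s["tcp_pos"],s["contact_force"],s["gripper_width"])
for n in d:
    print(n,proj(d[n],[[.6295,-.115,.024],[.6295,-.117,.024],[.65,-.175,.04]]).round(0).tolist())
a=cv2.resize(d["scene"]["image"][210:310,310:450],(400,286),interpolation=3);b=cv2.resize(d["wrist"]["image"],(400,300))
e=cv2.resize(d["top"]["image"][150:270,345:455],(400,436),interpolation=3)
cv2.imwrite("pics/z.png",np.hstack([np.vstack([a,b]),cv2.copyMakeBorder(e,0,150,0,0,0)]))
E
```

```text
[ 0.46915004 -0.17706618  0.0460796 ] [ 6.75849053  0.2002413  -2.91172212] 0.011596655889904302
scene [[367.0, 264.0], [367.0, 264.0], [393.0, 267.0]]
wrist [[52.0, 376.0], [52.0, 374.0], [-40.0, 298.0]]
top [[369.0, 210.0], [370.0, 210.0], [403.0, 196.0]]
```

View pics/z.png

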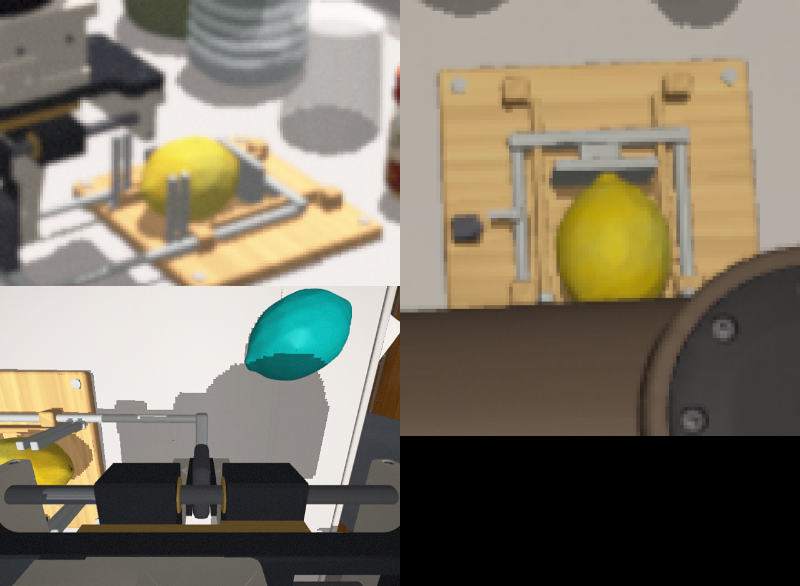

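The pull so far holds: the lemon sits against the pusher. In the top crop the pointer is at (490,214) and the marker at (467,229), so a few millimetres remain. I'll measure that to subpixel.

```bash
cat > pm.py <<'E'
from h import *
def pm(T):
    im=T["image"].astype(int);mx=im.max(2);sat=cv2.cvtColor(T["image"],cv2.COLOR_BGR2HSV)[...,1].astype(float)
    sub=mx[200:225,357:371];w=np.clip(110-sub,0,None)*1.;yy,xx=np.mgrid[200:225,357:371]
    m=(w*xx).sum()/w.sum(),(w*yy).sum()/w.sum()
    sub=sat[195:226,370:375];w=np.clip(80-sub,0,None);yy,xx=np.mgrid[195:226,370:375]
    p=(w*xx).sum()/w.sum(),(w*yy).sum()/w.sum()
    M=onz(T,m,.021);P=onz(T,p,.025)
    print("mark",m,M.round(4),"ptr",p,P.round(4),"gap mm",((P-M)[0]*1e3+(-.01*(P-M)[1])*1e3).round(2))
E
python3 - <<'E'
import pickle;from pm import *
d=pickle.load(open("z.pkl","rb"));T=d["top"];pm(T)
print(T["image"][200:225,357:378].max(2));print(cv2.cvtColor(T["image"],cv2.COLOR_BGR2HSV)[200:225,366:378,1])
E
```

```text
mark (np.float64(362.7890034364261), np.float64(213.31340206185567)) [ 0.6242 -0.1047  0.021 ] ptr (np.float64(371.9985315712188), np.float64(208.48458149779736)) [ 0.6318 -0.1212  0.025 ] gap mm 7.72
[[185 199 199 199 199 200 200 200 200 200 201 201 201 202 202 202 202 198
  174 150 169]
 [182 198 199 199 200 200 200 200 200 200 201 201 201 202 202 202 202 203
  194 149 168]
 [183 200 202 202 202 202 202 203 202 202 202 203 203 203 203 203 203 204
  195 149 167]
 [184 203 204 204 204 204 204 204 204 204 204 204 204 204 204 204 203 203
  194 146 166]
 [183 203 204 204 202 202 202 202 202 202 202 202 203 203 203 202 199 199
  191 145 166]
 [178 199 202 201 198 196 196 197 197 197 198 198 199 199 200 200 200 201
  192 146 166]
 [171 194 198 198 199 199 199 200 200 200 201 201 202 202 202 202 203 202
  190 144 164]
 [170 196 200 200 201 201 202 202 202 202 202 202 199 198 198 198 199 195
  176 163 161]
 [168 196 199 190 191 191 189 189 189 194 201 199 183 178 178 178 178 177
  173 175 166]
 [164 190 180 130 131 128 108 111 112 153 196 194 181 167 166 163 163 162
  160 166 159]
 [157 178
[... 1902 characters left out ...]
122 131 132 130 131 129 108  46  11]
 [ 12  62 112 122 128 127 128 128 127 117  45  11]
 [ 10 111 121 118 118 118 118 118 119 122  48  11]
 [ 43 128 118 117 117 115 117 117 116 117  48  11]
 [101 125 115 116 116 116 117 117 118 118  56  11]
 [125 124 116 117 117 117 118 117 117 116  72  11]
 [125 117 117 117 116 117 115 117 117 114  79  11]
 [118 117 117 117 117 116 116 116 116 115  89  11]
 [119 118 118 118 119 118 118 117 117 117  89  11]
 [122 119 118 119 119 120 119 119 118 119  91  12]
 [120 119 118 118 118 118 118 118 118 118  92  13]
 [119 118 118 116 116 117 117 117 117 116  98  12]
 [117 116 117 117 116 117 116 116 116 116 101  12]
 [117 116 116 117 116 116 116 115 116 114  98  10]]
```

Request:
send_rows([
  {"dp":[0,3,0],"roll":0,"jaw":5},
  {"dp":[0,5.5,0],"roll":0,"jaw":5},
  {"dp":[0,5.5,0],"roll":0,"jaw":5},
  {"dp":[0,5.5,0],"roll":0,"jaw":5},
  {"dp":[0,5.5,0],"roll":0,"jaw":5},
])

```text
time_s: 13.0
tcp_pos: [0.4639, -0.1771, 0.0461]
eef_rot: [-179.8, -0.0, -89.2]
contact_force: [7.7, 1.1, -4.4]
gripper_width: 0.0118
gripper_force: 45.0
```

```bash
python3 - <<'E'
from h import *
from plant import r
import pickle
d={n:r.capture(n) for n in("scene","top")};pickle.dump(d,open("z2.pkl","wb"))
s=r.get_state();print(s["tcp_pos"],s["contact_force"],s["gripper_width"])
T=d["top"]
print(cv2.cvtColor(T["image"],cv2.COLOR_BGR2HSV)[205:220,366:376,1]);print(T["image"][205:220,357:372].max(2))
S=d["scene"]
for x in(.6245,.6295,.6345): print(x,proj(S,[[x,-.116,.024]]),proj(T,[[x,-.116,.024]]))
a=cv2.resize(S["image"][240:290,345:420],(400,267),interpolation=3)
e=cv2.resize(T["image"][180:240,345:425],(400,300),interpolation=3)
cv2.imwrite("pics/z2.png",np.vstack([a,e]))
E
```

```text
[ 0.46384437 -0.17712408  0.0460803 ] [ 6.53500996 -0.03428688 -3.18616468] 0.012173750002290613
[[117 116 118 118 117 117 117 117 117 103]
 [117 117 117 117 118 118 116 116 116 110]
 [116 116 116 117 117 117 116 116 116 110]
 [116 117 115 115 115 117 117 116 117 111]
 [105 118 117 116 114 110 110 111 109  93]
 [ 78 115 115  96  77  66  64  66  62  43]
 [ 16  80 101  41  10  11  11  11  12  11]
 [ 12  60  98  60  20  20  20  26  24  10]
 [  7 112 119 113 104 104 107 115 110  43]
 [ 46 128 119 119 129 129 128 130 126 115]
 [101 127 116 118 127 127 127 127 129 124]
 [125 124 117 117 116 118 117 118 120 124]
 [126 118 117 117 117 117 116 117 117 116]
 [118 117 117 117 116 117 117 118 117 116]
 [120 118 118 119 119 119 117 116 118 116]]
[[177 199 202 201 197 195 195 196 196 196 197 197 199 199 199]
 [170 194 197 198 198 198 199 199 199 199 200 200 201 201 201]
 [170 195 199 200 200 200 201 201 201 202 202 202 203 203 203]
 [167 196 198 190 190 190 188 189 189 193 201 201 201 201 200]
 [163 189 179 129 130 127 108 110 112 153 195 196 196 196 194]
 [156 177 119  87  84  85  83  84  89 130 180 189 185 188 186]
 [146 162  83  86  86  84  84  86  88  93 134 181 170 178 178]
 [143 164  92  85  85  84  84  85  86  86 110 169 178 168 168]
 [138 170 113  86  85  85  86  84  80  77 105 174 171 137 137]
 [140 176 118  83  82  82  83  77  60  77 137 200 190 127 127]
 [140 179 122  65  62  59  51  51  54  91 154 203 196 155 154]
 [138 182 149  77  78  78  77  77  81 114 168 201 200 197 196]
 [139 193 196 159 159 158 155 156 155 166 197 198 198 198 200]
 [136 192 202 201 201 199 197 197 197 198 198 199 199 200 201]
 [127 183 197 192 192 192 192 193 193 194 194 194 195 195 195]]
0.6245 [[364.96990334 264.74954812]] [[369.20573534 212.62589712]]
0.6295 [[367.06518489 264.15900959]] [[369.11645312 209.90925754]]
0.6345 [[369.15130151 263.57105411]] [[369.02731452 207.19698763]]
```

View pics/z2.png

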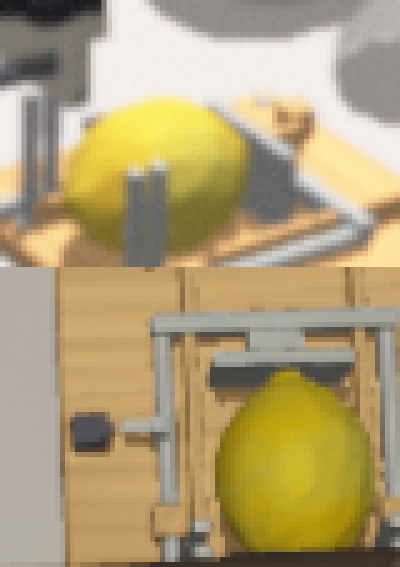

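In the final crop the pointer (150,428) and the marker (92,432) are level to within about 0.5 mm. The lemon's end sits against the pusher plate at (288,372), and the grip is held.

```bash
python3 -c "
from plant import r
print(r.close_job())"
```

```text
the job is handed in; nothing more can be done
None
```

The job is handed in: the lemon lies in the trough against the pusher plate, and the arm is holding the slide out about 51 mm, with its pointer level with the marker to about 0.5–1 mm; the garlic was left in the crate.

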